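# Close the tumbler's noise lid and start it

### The job

The lid of the tumbler cabinet is propped open by a folding stay that is locked straight. Break the stay at its knuckle, then lower the lid gently until it is fully shut, never letting it drop, and only then flip the isolator lever over to switch the tumbler on. Leave the soldering block, turntable and tweezers where they are.

Things in the scene. Friction and masses are not known exactly. Their poses are not given: they have to be found in the camera images.
- cabinet: The grey painted steel tumbler cabinet, an open-topped box 200 x 200 x 105 mm fixed to the bench, with a white drum inside. Origin: centre of its underside; z up. Its front (louvres) faces its own -x; the lid hinges on its +x top edge; the folding stay is on its +y side. It stands turned so that its front looks to the robot's right, or up to 40 degrees from that away from the robot, and the stay is on the side towards the robot.
- hinge (a point): The middle of the lid's hinge line, on the cabinet's +x top edge, 105 mm above the bench. The hinge line runs along the cabinet's y.
- lid (a joint): Lid angle in rad: 0 = standing open on the locked stay (77 degrees above level), growing as the lid goes down, 1.35 = fully shut. Lid 200 x 196 x 10 mm, 0.55 to 0.85 kg. Its hinge is stiff: with the stay broken the lid still stands by itself down to about 0.2 rad, but somewhere between 0.2 and 0.7 rad its weight wins and from there it falls shut and slams unless it is held up.
- bar (a point): Middle of the lid's handle, a round steel bar 12 mm thick and 112 mm long, parallel to the hinge line (along the cabinet's y), carried on two thin posts (at 50 mm either side of the middle) 40 mm beyond the lid's front edge. It lies 240 mm from the hinge line; its highest position (lid open) is about 340 mm above the bench, and with the lid shut it is 110 mm above the bench, 40 mm in front of the cabinet's front wall. Frame: the lid's.
- knuckle (a joint): Knuckle of the folding stay, in rad: 0 = locked (bent 0.17 rad over centre towards the cabinet's front and up, against its stop), 0.17 = links in line, larger = broken, about 0.5 = clearly broken with the lid still standing, 2.83 with the lid shut. While it is locked the lid cannot be pushed down. It takes about 3 to 6 N at the pin to break it; it stays where it is left.
- knuckle_pin (a point): A point on the thumb pin of the knuckle, a round steel pin 10 mm thick that sticks out sideways (cabinet's +y) from the middle of the stay, from 5 to 54 mm outside the stay's plane; this point is on its axis, 36 mm out (about 150 mm out from the middle of the cabinet). It starts about 160 mm above the bench. It breaks towards the lid's hinge and downwards (cabinet's +x and -z, about 45 degrees), moving on a circle about stay_foot.
- stay_foot (a point): Lower pivot of the stay, near the top front of the cabinet's +y wall, 95 mm above the bench. The two links are flat steel bars 12 mm wide and 86 mm between pivots; the lower one turns about this point, on an axis along the cabinet's y, and carries the knuckle at its upper end.
- isolator: Grey steel isolator box, 90 x 70 x 50 mm, fixed to the bench, to the robot's right of the cabinet. Origin: centre of its underside; z up. The lever on its top swings in its x-z plane.
- lever (a joint): Isolator lever in rad: 0 = off (leans 0.6 rad to the box's -x), 1.2 = on (leans 0.6 rad to its +x). Past the middle it snaps over by itself; about 3 N at the grip.
- lever_tip (a point): Centre of the lever's black grip, a 20 mm thick roller 36 mm long (along the box's y), 62 mm from the lever's pivot, which is in the middle of the box's top, 50 mm above the bench. The lever below it is a bar 10 x 14 mm.
- honeycomb: White ceramic soldering block with small holes, 100 x 80 x 28 mm, loose; leave it alone. Origin: centre of its underside.
- turntable: Dark steel soldering turntable, a disc 100 mm across and 20 mm high, loose; leave it alone. Origin: centre of its underside.
- tweezers: Steel tweezers with wooden grips, 160 x 14 x 10 mm, loose, lying between the robot and the cabinet; leave them alone. Origin: centre of the underside.
Not all that is in view belongs to the job. Of the things like the isolator, leave any that is purple, red or turquoise; of the rest the larger one is meant.

How it is judged:
On the way, in this order (a step that is already met when the one before it is completed fails the run):
1. the stay is broken at its knuckle (knuckle past 0.35 rad) with the lid still up (lid under 0.6 rad) (value of joint knuckle above 0.35 rad and value of joint lid below 0.6 rad), for 0.1 s.
2. the lid is fully shut (lid past 1.30 rad) (value of joint lid above 1.3 rad), for 0.2 s.
3. the lever is on (past 1.1 rad) (value of joint lever above 1.1 rad), for 0.2 s.
At the end, for the whole second after the job is handed in: The lid is fully shut (lid joint above 1.30 of 1.35 rad) and at rest, and the isolator lever is over in its on position (above 1.1 of 1.2 rad) (value of joint lid above 1.3 rad and value of joint lever above 1.1 rad and velocity of joint lid between -0.05 and 0.05 rad/s); the robot touches nothing.
It fails at once if the lid dropped or slammed (closing faster than 1.5 rad/s) (velocity of joint lid above 1.5 rad/s).
It fails at once if a bystander was moved more than 30 mm (distance of any of honeycomb, turntable, tweezers from where it was at the start of the episode above 0.03 m).
It also fails if it takes over 69 s, if anything falls off the work surface, if the arm or the gripper's body presses on something with over 40 N, if the wrist force passes 120 N, or if a joint passes its speed limit or range.

### The arm

A 6-joint arm with a two-finger parallel gripper is mounted at the origin on the work surface. World frame = base frame: x ahead of the robot, y to its left, z up, the work surface at z = 0. Lengths are in m, angles in rad, forces in N, time in s.
With the tool pointing down it reaches from about 0.35 to 0.85 m from the base axis. Payload 8.1 kg.
Tool frame: the origin (TCP) lies at the very end of the fingers, on their centre line; the grasp point (between the pads) lies robot.grip_point_offset behind it (robot.grip_point_offset is the distance from the TCP to the grasp point, in m); z points along the fingers, y is the line along which they close (so a half turn about z gives the same grasp; the last joint's range is limited). The gripper opens to 93 mm and grips with 3 to 60 N. Pads are 15 mm wide; open, the fingers measure 128 mm over their backs; the gripper's body (75 mm by 188 mm) begins 65 mm behind the grasp point.
Start: joints at [1.096, 0.13, 1.488, -0, 1.523, -0.085], TCP at [0.228, 0.555, 0.219] pointing down, gripper open.
Joint ranges: [-2.96, 2.96], [-0.89, 2.26], [0.02, 2.5], [-1.34, 4.48], [0, 2.73], [-2.66, 2.66]. Speed limits (rad/s): [2.39, 2.39, 2.79, 3.14, 3.14, 3.14].

### API

Orientations are given as a rotation vector (axis times angle).
In Python, from plant import robot, eyes gives the robot as it stands. The module is installed in compiled form; this text tells all that it offers.
- The arm moves only by the tool apply_moves, never from a script. Its argument "steps" is one flat list of numbers, 7 for each row, row after row: the shift along the tool's x, y, z in units of 30 mm (1.0 is 30 mm), then the turn, a rotation vector about the tool's x, y, z in units of 6 degrees (1.0 is 6 degrees), then the opening in per cent of the stroke, from 0 (shut) to 100 (fully open). In form: [dx, dy, dz, ax, ay, az, fingers, dx, dy, dz, ax, ay, az, fingers, ...]. A call has 1 to 12 rows; each row shifts and turns the commanded pose from where the row before left it, along the tool's axes as they then stand; what a row does not reach is not made up. A row lasts 1/12 s, in which the tool goes at most 41.7 mm and 7.16 degrees, less where a joint would pass 70% of its speed; a pose out of reach is approached as far as the arm can. A call is refused whole if a number of a shift passes 1 or a number of a turn 1, either way. A call with a gripper value outside its range is refused whole. The fingers move at their own pace and stop on an object; "grip_force" is the grip in N (left out, the last holds). Time passes only in rows, so rows that do not move let the fingers close. It gives the time, the measured TCP pose, the force, the opening and the grip force at its end, in the units of the state.
- robot.read_state(): the state, without advancing time (a new reading comes with each control period).
- eyes.read_camera(name): name is "scene" or "top"; returns the picture (400x640x3 uint8, red, green, blue); there is no depth.
- eyes.calibration(name): a dict with "K" (3x3 intrinsics, pixels), "R" (3x3) and "t" (3): a world point X has camera coordinates R X + t. Camera axes: x right, y down, z forward; pixel columns grow to the right and rows downward; lengths in m; the calibration is good to about 2 mm. A picture is of the moment at which its call begins. calibration takes no time and is no camera call.
- robot.close_job(): hands the job in; it is judged then, once.
Trained networks look in the newest picture that a camera, given by its name, has taken for a name from the list of things; names that differ only in an ending like _2 or _b are one class to them, and where a whole thing is asked for, a point or a joint stands for the part that bears it (a point fixed in the world has none). Each returns a list of dicts, best first, with "conf" (0 to 1); they miss things now and then, are a little off and sometimes report something else, mostly with a low value. They report only what shows in the picture. A call takes as long as a camera call. They do not tell look-alikes from the thing itself.
- eyes.search_frame(camera, thing): "rect" ([left, top, width, height] in pixels, round what is visible of it).
- eyes.place_of(camera, thing): "xy" ([column, row] in pixels: a listed point, or the origin of a listed thing).
The state is a dict: "t": time; "q": joint angles; "dq": joint speeds; "joint_torque": joint torques, N m; "tool_pos": TCP position; "orientation": TCP orientation; "force": force on the tool from outside, world axes, zero at the start; "wrist_torque": the same for the moment, N m; "opening": finger opening in m; "gripper_force": force on a finger pad.
Only numpy, scipy, OpenCV 4.12 (cv2) and the standard library are available. Lean on these libraries where they do the work, as an engineer would, in place of code of your own. Each camera call takes 0.05 s, during which the arm holds its last target. There are 200 camera calls.

## Working session

There is one attempt and no reset: what is moved stays moved. The work goes in short steps, Python scripts to look and compute and a tool call to move; the robot and the scene stay as the last step left them, time stands still between calls to the robot, and variables do not carry over. Pictures are saved under pics/ and viewed, at most 10 in all, crops included, and the job is handed in when it is done.

Besides the shell and the picture viewer there is one more tool, called after ">>>" in YAML: its name, and indented under it one key for each argument. apply_moves: Moves the arm, as the interface text tells. Its arguments: {"type":"object","properties":{"steps":{"type":"array"},"grip_force":{"type":"number"}},"required":["steps"]}

```bash
mkdir -p pics; cat > h.py <<'E'
import numpy as np, cv2
from plant import robot, eyes
from scipy.spatial.transform import Rotation as R
C={n:eyes.calibration(n) for n in("scene","top")}
def proj(n,X):
    c=C[n];p=np.array(c["K"])@(np.array(c["R"])@np.array(X)+np.array(c["t"]));return p[:2]/p[2]
def onz(n,uv,z):
    c=C[n];Rm=np.array(c["R"]);o=-Rm.T@np.array(c["t"]);d=Rm.T@np.linalg.inv(c["K"])@np.array([uv[0],uv[1],1.]);return o+d*(z-o[2])/d[2]
E
python3 - <<'E'
from h import *
np.set_printoptions(precision=3,suppress=True)
for n in C:
    im=eyes.read_camera(n);cv2.imwrite(f"pics/{n}0.png",im[:,:,::-1])
    print(n,-np.array(C[n]["R"]).T@C[n]["t"])
    for th in["cabinet","hinge","bar","knuckle_pin","stay_foot","isolator","lever_tip","honeycomb","turntable","tweezers"]:
        r=eyes.place_of(n,th)
        print(th,[(np.round(d["xy"]).tolist(),round(d["conf"],2)) for d in r[:4]])
s=robot.read_state();print(s);print(robot.grip_point_offset)
E
```

```text
scene [ 1.168 -0.544  1.081]
cabinet [([400.0, 203.0], 0.96)]
hinge [([419.0, 158.0], 0.87)]
bar [([426.0, 109.0], 0.77)]
knuckle_pin [([422.0, 158.0], 0.61), ([365.0, 144.0], 0.45)]
stay_foot [([360.0, 176.0], 0.51)]
isolator [([242.0, 348.0], 0.84), ([306.0, 274.0], 0.8), ([346.0, 247.0], 0.74), ([319.0, 314.0], 0.65)]
lever_tip [([228.0, 320.0], 0.83), ([266.0, 281.0], 0.68), ([336.0, 222.0], 0.65), ([295.0, 245.0], 0.64)]
honeycomb [([250.0, 262.0], 0.81)]
turntable [([377.0, 294.0], 0.86)]
tweezers [([284.0, 217.0], 0.48)]
top [ 0.351 -0.1    1.8  ]
cabinet [([252.0, 216.0], 0.72)]
hinge [([221.0, 220.0], 0.86)]
bar [([215.0, 210.0], 0.78)]
knuckle_pin [([360.0, 211.0], 0.55), ([258.0, 256.0], 0.48)]
stay_foot [([271.0, 240.0], 0.51), ([249.0, 218.0], 0.41)]
isolator [([360.0, 210.0], 0.97), ([435.0, 192.0], 0.96), ([321.0, 211.0], 0.79), ([396.0, 204.0], 0.78)]
lever_tip [([320.0, 219.0], 0.6), ([396.0, 209.0], 0.57), ([377.0, 177.0], 0.55), ([366.0, 219.0], 0.54)]
honeycomb [([391.0, 247.0], 0.61)]
turntable [([337.0, 159.0], 0.57)]
tweezers [([344.0, 269.0], 0.59)]
{'t': 1.1, 'q': array([ 1.096,  0.13 ,  1.488,  0.   ,  1.523, -0.085]), 'dq': array([-0.001, -0.001, -0.001,  0.001,  0.   ,  0.   ]), 'joint_torque': array([ -0.   , -55.979, -49.206,   0.077,   0.023,  -0.   ]), 'tool_pos': array([0.228, 0.555, 0.219]), 'orientation': array([0.608, 3.082, 0.   ]), 'force': array([ 0.329, -0.244, -0.87 ]), 'wrist_torque': array([ 0.025,  0.011, -0.025]), 'gripper_force': 0.0, 'opening': 0.09302293633497234}
0.0188
```

```bash
python3 - <<'E'
import cv2
a=cv2.imread("pics/scene0.png")[80:380,190:510];b=cv2.imread("pics/top0.png")[130:300,190:470]
cv2.imwrite("pics/sc.png",cv2.resize(a,(640,600),interpolation=2));cv2.imwrite("pics/tc.png",cv2.resize(b,None,fx=2.85,fy=2.85,interpolation=2))
E
```

```text
(no output)
```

View pics/sc.png

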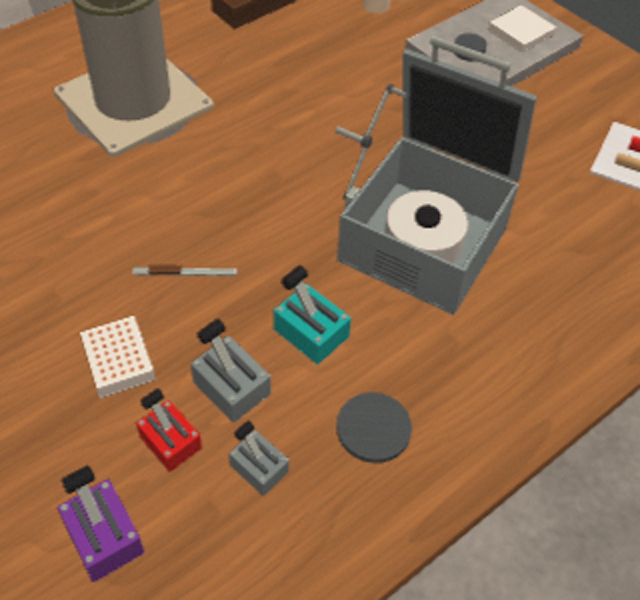

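View pics/tc.png

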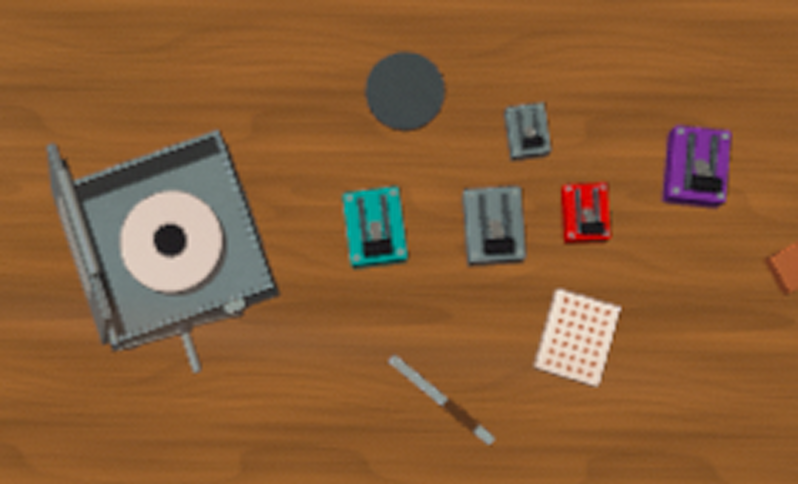

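Candidate isolators (top px): turquoise (321,211), large grey (360,210), red (396,204), small grey (377,177), purple (435,192). After dropping the coloured ones, the larger of the two greys fits: top (360,210), scene (306,274). Next I fit the geometry and take the confirming crop.

```bash
cat > fit.py <<'E'
from h import *
from scipy.optimize import least_squares
def cab(p,X):
    a=p[2];ex=np.array([-np.sin(a),np.cos(a)]);ey=np.array([-np.cos(a),-np.sin(a)])
    xy=np.array(p[:2])+ex*X[0]+ey*X[1];return np.array([xy[0],xy[1],X[2]])
tc=lambda u,v:np.array([190+u/2.85,130+v/2.85])
sc=lambda u,v:np.array([190+u/2,80+v/2])
E
python3 - <<'E'
from fit import *
np.set_printoptions(precision=4,suppress=True)
obs=[("top",tc(218,132),lambda p:(-.1,-.1,.105)),("top",tc(278,292),lambda p:(-.1,.1,.105)),
("scene",sc(517,182),lambda p:(.1,-.1,.105)),
("scene",sc(341,217),lambda p:(-.1,.1,.105)),("scene",sc(466,266),lambda p:(-.1,-.1,.105)),("scene",sc(457,309),lambda p:(-.1,-.1,0)),
("scene",(419,158),lambda p:(.1,0,.105)),("top",(221,220),lambda p:(.1,0,.105)),
("scene",(426,109),lambda p:(.051,0,.340)),("top",(215,210),lambda p:(.051,0,.340)),
("scene",(360,176),lambda p:(p[3],.114,.095)),("top",(271,240),lambda p:(p[3],.114,.095)),
("scene",(365,144),lambda p:(p[4],.15,p[5])),("top",(258,256),lambda p:(p[4],.15,p[5])),
("scene",(400,203),lambda p:(0,0,0)),("top",(252,216),lambda p:(0,0,0))]
res=lambda p:np.concatenate([proj(n,cab(p,f(p)))-uv for n,uv,f in obs])
r=least_squares(res,[.5,.25,.3,-.09,-.03,.16],loss="soft_l1",x_scale=[.1,.1,.1,.1,.1,.1])
print(r.x);print(r.fun.reshape(-1,2).round(1))
p=r.x
for n,X in [("hinge",(.1,0,.105)),("bar",(.051,0,.34)),("pin",(p[4],.15,p[5])),("foot",(p[3],.114,.095)),("barshut",(-.14,0,.11))]:print(n,cab(p,X))
print("pin tip top",onz("top",tc(196,370),.16),"knuckle",onz("top",tc(187,333),.16))
print("iso",onz("top",(360,210),0.),onz("scene",(306,274),0.),"tip",onz("top",tc(498,245),.101),onz("scene",sc(211,331),.101),onz("scene",(295,245),.101))
for c in [(465,188),(522,188),(524,263),(469,265)]:print("corner",onz("top",tc(*c),.05))
for n,uv in [("honey",(391,247)),("turn",(337,159)),("tweez",(344,269))]:print(n,onz("top",uv,0))
a=cv2.imread("pics/scene0.png")[205:345,200:380];cv2.imwrite("pics/iso.png",cv2.resize(a,None,fx=4,fy=4,interpolation=2))
E
```

```text
[ 0.5779  0.1821  0.3767 -0.0443  0.0099  0.1676]
[[-1.2 -1. ]
 [-2.2 -2.2]
 [ 0.4 -0.3]
 [-0.9 -0.8]
 [-0.4  1.9]
 [-1.4  2.4]
 [-0.4  0.9]
 [-1.9  3.5]
 [-2.  -2.5]
 [ 2.6 -1.8]
 [ 4.2  0.4]
 [ 0.4  0.3]
 [-1.5  0.1]
 [-1.3 -1. ]
 [ 0.9 -1.4]
 [-0.   1. ]]
hinge [0.5411 0.275  0.105 ]
bar [0.5591 0.2295 0.34  ]
pin [0.4348 0.1361 0.1676]
foot [0.4882 0.0989 0.095 ]
barshut [0.6294 0.0519 0.11  ]
pin tip top [0.4199 0.1299 0.16  ] knuckle [0.4612 0.1415 0.16  ]
iso [ 0.6089 -0.2018  0.    ] [ 0.6099 -0.2099  0.    ] tip [ 0.5745 -0.2121  0.101 ] [ 0.5739 -0.2128  0.101 ] [ 0.5718 -0.213   0.101 ]
corner [ 0.6506 -0.175   0.05  ]
corner [ 0.6517 -0.2443  0.05  ]
corner [ 0.5598 -0.247   0.05  ]
corner [ 0.5563 -0.1806  0.05  ]
honey [ 0.4793 -0.3116  0.    ]
turn [ 0.7937 -0.1176  0.    ]
tweez [ 0.3997 -0.1473  0.    ]
```

View pics/iso.png

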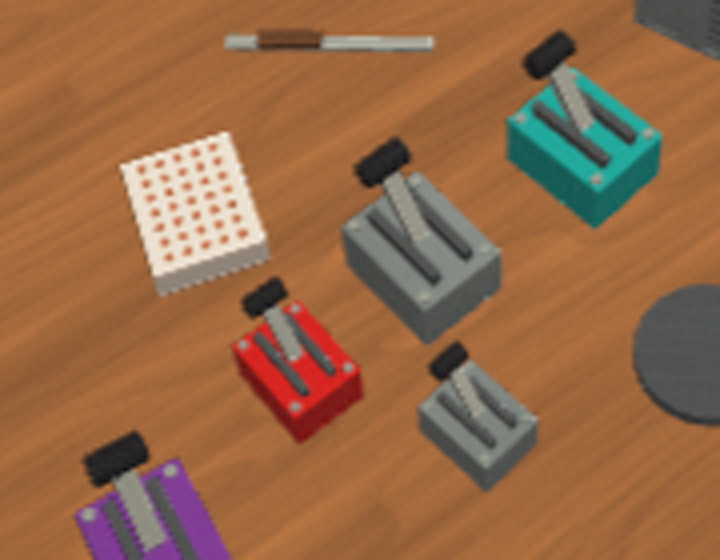

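The crop confirms it: the large grey isolator is at crop (420,255), i.e. scene (305,269), with its lever leaning towards the robot. The first move clears towards the stay's front side, and the fingers close on the way.

>>> apply_moves:
  steps: [-0.8, -0.97, 0, 0, 0, 0, 0, -0.8, -0.97, 0, 0, 0, 0, 0, -0.8, -0.97, 0, 0, 0, 0, 0, -0.8, -0.97, 0, 0, 0, 0, 0, -0.8, -0.97, 0, 0, 0, 0, 0, -0.8, -0.97, 0, 0, 0, 0, 0, -0.8, -0.97, 0, 0, 0, 0, 0, -0.8, -0.97, 0, 0, 0, 0, 0, -0.8, -0.97, 0, 0, 0, 0, 0, -0.8, -0.97, 0, 0, 0, 0, 0, -0.8, -0.97, 0, 0, 0, 0, 0, -0.8, -0.97, 0, 0, 0, 0, 0]
  grip_force: 20

```text
t: 2.1
tool_pos: [0.3619, 0.1209, 0.219]
orientation: [0.608, 3.081, 0.001]
force: [1.0, 0.3, 0.2]
opening: 0.0177
gripper_force: 0.0
```

```bash
python3 - <<'E'
from fit import *
p=[0.5779,0.1821,0.3767,-0.0443,0.0099,0.1676]
out=[]
for n,(u0,v0,u1,v1),s in (("top",(195,170,300,275),5.5),("scene",(350,90,465,240),4)):
    im=cv2.imread(f"pics/{n}0.png");o=cv2.resize(im[v0:v1,u0:u1],None,fx=s,fy=s,interpolation=cv2.INTER_CUBIC)
    q=lambda X:tuple(int(k) for k in ((proj(n,cab(p,X))-[u0,v0]+.5)*s).round())
    c=[(-.1,-.1),(.1,-.1),(.1,.1),(-.1,.1)]
    for i in range(4):
        cv2.line(o,q((*c[i],.105)),q((*c[(i+1)%4],.105)),(0,255,255),1)
    cv2.line(o,q((.051,-.056,.34)),q((.051,.056,.34)),(0,255,0),1)
    cv2.line(o,q((p[4],.119,p[5])),q((p[4],.168,p[5])),(0,0,255),1)
    for i in range(0,600,50):
        cv2.putText(o,str(i),(i,8),0,.3,(255,255,255),1);cv2.putText(o,str(i),(0,i+4),0,.3,(255,255,255),1)
    print(n,o.shape);cv2.imwrite(f"pics/{n}ov.png",o)
print(robot.read_state()["tool_pos"],robot.read_state()["q"])
E
```

```text
top (578, 578, 3)
scene (600, 460, 3)
[0.36188764 0.12088383 0.21901701] [ 1.87794369e-01 -5.01321741e-01  2.04272188e+00 -8.49583487e-06
  1.59885284e+00 -9.93552633e-01]
```

View pics/topov.png

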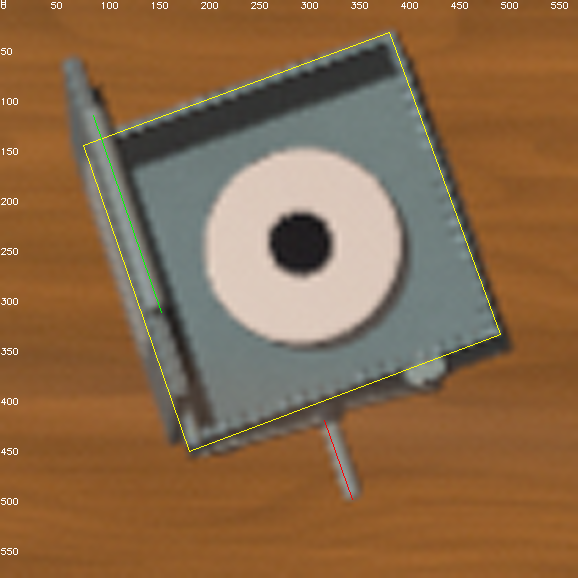

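View pics/sceneov.png

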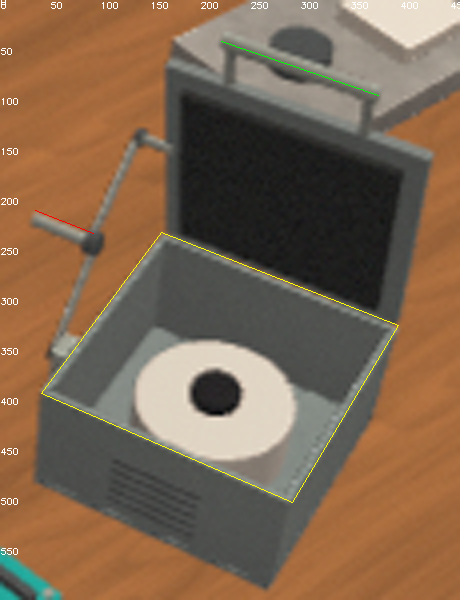

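Overlay on the two cabinet crops: the fit matches the rim and bar to within a few mm. The pin runs (325,410)→(352,497) in the top crop and sits about 5 mm lower than fitted, so z is about 0.161. Next I turn and tilt the tool for the pin push.

>>> apply_moves:
  steps: [0, 0, 0, 0, 0, -0.9, 0, 0, 0, 0, 0, 0, -0.9, 0, 0, 0, 0, 0, 0, -0.9, 0, 0, 0, 0, 0, 0, -0.9, 0, 0, 0, 0, 0, 0, -0.9, 0, 0, 0, 0, 0, 0, -0.9, 0, 0, 0, 0, 0, 0, -0.9, 0, 0, 0, 0, 0, 0, -0.9, 0, 0, 0, 0, 0, -1, 0, 0, 0, 0, 0, 0, -1, 0, 0, 0, 0, 0, 0, -1, 0, 0, 0, 0, 0, 0, -1, 0, 0]

```text
t: 3.1
tool_pos: [0.3914, 0.1322, 0.2141]
orientation: [-0.502, 2.724, 0.102]
force: [-0.3, 0.4, -1.6]
opening: 0.0004
gripper_force: 0.0
```

```bash
cat >> fit.py <<'E'
def to(X):
    s=robot.read_state();M=R.from_rotvec(s["orientation"]).as_matrix()
    print("tcp",s["tool_pos"].round(4),"units",(M.T@(np.array(X)-s["tool_pos"])/.03).round(2));return M
E
python3 - <<'E'
from fit import *
np.set_printoptions(precision=3,suppress=True)
M=to([.450,.094,.145]);print(M);to([.450,.094,.219])
print(robot.read_state())
E
```

```text
tcp [0.391 0.132 0.214] units [-0.43 -1.9   2.64]
[[-0.869 -0.357  0.342]
 [-0.33   0.934  0.135]
 [-0.368  0.005 -0.93 ]]
tcp [0.391 0.132 0.214] units [-1.34 -1.89  0.34]
{'t': 3.1, 'q': array([ 0.112, -0.89 ,  2.324,  0.099,  1.344, -1.827]), 'dq': array([-0.096, -0.017,  0.16 ,  0.293, -1.169, -0.149]), 'joint_torque': array([  0.237, -14.675, -56.326,   0.011,   0.541,   0.088]), 'tool_pos': array([0.391, 0.132, 0.214]), 'orientation': array([-0.502,  2.724,  0.102]), 'force': array([-0.269,  0.363, -1.59 ]), 'wrist_torque': array([-0.005,  0.15 ,  0.033]), 'gripper_force': 0.0, 'opening': 0.00040980780850856147}
```

>>> apply_moves:
  steps: [-0.35, -0.5, 0, 0, 0, 0, 0, -0.35, -0.5, 0, 0, 0, 0, 0, -0.35, -0.5, 0.1, 0, 0, 0, 0, -0.3, -0.4, 0.2, 0, 0, 0, 0, 0, 0, 0, 0, 0, 0, 0, 0, 0, 0, 0, 0, 0, 0]

```text
t: 3.6
tool_pos: [0.4521, 0.0936, 0.226]
orientation: [-0.499, 2.718, 0.101]
force: [0.3, 0.6, -1.0]
opening: 0.0005
gripper_force: 0.0
```

```bash
python3 - <<'E'
from fit import *
np.set_printoptions(precision=3,suppress=True)
M=to([.450,.094,.145]);print(M)
print(robot.read_state()["q"])
E
```

```text
tcp [0.452 0.094 0.226] units [1.07 0.03 2.48]
[[-0.867 -0.356  0.349]
 [-0.329  0.935  0.135]
 [-0.374  0.003 -0.927]]
[-0.027 -0.697  2.202  0.152  1.284 -1.978]
```

>>> apply_moves:
  steps: [0.27, 0, 0.62, 0, 0, 0, 0, 0.27, 0, 0.62, 0, 0, 0, 0, 0.27, 0, 0.62, 0, 0, 0, 0, 0.26, 0, 0.62, 0, 0, 0, 0, 0, 0.2, 0, 0, 0, 0, 0, 0, 0.2, 0, 0, 0, 0, 0, 0, 0.1, 0, 0, 0, 0, 0]

```text
t: 4.18
tool_pos: [0.4453, 0.1086, 0.147]
orientation: [-0.501, 2.714, 0.101]
force: [0.9, -0.4, 0.2]
opening: 0.0006
gripper_force: 0.0
```

>>> apply_moves:
  steps: [0, 0.1, 0, 0, 0, 0, 0, 0, 0.1, 0, 0, 0, 0, 0]

```text
t: 4.35
tool_pos: [0.4439, 0.1138, 0.1475]
orientation: [-0.501, 2.713, 0.1]
force: [-0.2, -0.8, -1.1]
opening: 0.0001
gripper_force: 0.0
```

>>> apply_moves:
  steps: [0, 0.1, 0, 0, 0, 0, 0, 0, 0.1, 0, 0, 0, 0, 0]

```text
t: 4.52
tool_pos: [0.4414, 0.1186, 0.1463]
orientation: [-0.501, 2.715, 0.099]
force: [3.7, -4.7, -2.0]
opening: 0.0003
gripper_force: 2.7
```

>>> apply_moves:
  steps: [0, 0.1, 0, 0, 0, 0, 0, 0, 0.1, 0, 0, 0, 0, 0]

```text
t: 4.68
tool_pos: [0.439, 0.1235, 0.1454]
orientation: [-0.5, 2.716, 0.097]
force: [3.7, -6.3, -3.3]
opening: 0.0006
gripper_force: 3.4
```

>>> apply_moves:
  steps: [0.05, 0.1, 0.14, 0, 0, 0, 0, 0.05, 0.1, 0.14, 0, 0, 0, 0, 0.05, 0.1, 0.14, 0, 0, 0, 0, 0.05, 0.1, 0.14, 0, 0, 0, 0, 0.05, 0.1, 0.14, 0, 0, 0, 0]

```text
t: 5.1
tool_pos: [0.4343, 0.1374, 0.1223]
orientation: [-0.501, 2.717, 0.096]
force: [4.2, -16.0, -2.7]
opening: 0.0001
gripper_force: 7.8
```

```bash
python3 - <<'E'
from fit import *
for n in C:
    im=eyes.read_camera(n);cv2.imwrite(f"pics/{n}1.png",im[:,:,::-1])
    for th in ("knuckle_pin","bar"):print(n,th,[(np.round(d["xy"],1).tolist(),round(d["conf"],2)) for d in eyes.place_of(n,th)[:3]])
a=cv2.imread("pics/scene1.png")[90:240,330:470];cv2.imwrite("pics/s1.png",cv2.resize(a,None,fx=4,fy=4,interpolation=2))
E
```

```text
scene knuckle_pin [([369.1, 148.3], 0.47)]
scene bar [([419.5, 111.2], 0.67), ([295.4, 246.9], 0.2)]
top knuckle_pin [([250.4, 257.0], 0.49)]
top bar [([226.2, 208.0], 0.6), ([248.6, 215.9], 0.16)]
```

View pics/s1.png

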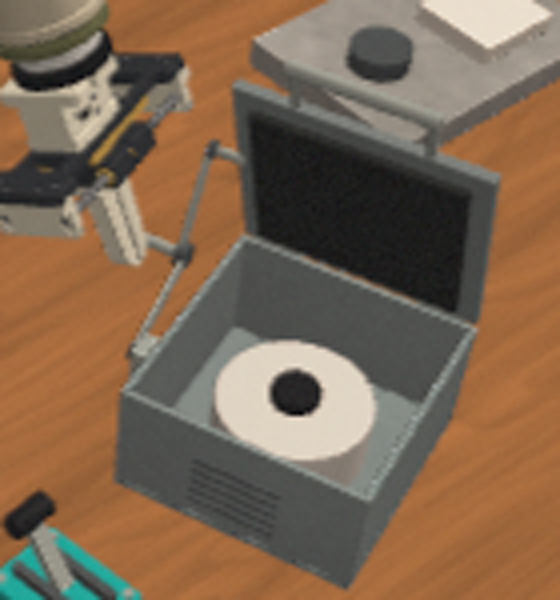

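```bash
python3 - <<'E'
from fit import *
np.set_printoptions(precision=3,suppress=True)
p=[0.5779,0.1821,0.3767]
for o in (((365,144),(258,256)),((369.1,148.3),(250.4,257))):
    r=least_squares(lambda q:np.concatenate([proj(n,cab(p,(q[0],q[1],q[2])))-uv for n,uv in zip(("scene","top"),o)]),[0,.15,.16]) if 0 else None
    from scipy.optimize import least_squares
    r=least_squares(lambda q:np.concatenate([proj(n,cab(p,(q[0],q[1],q[2])))-uv for n,uv in zip(("scene","top"),o)]),[0,.15,.16]);print("pin",r.x)
for o in (((426,109),(215,210)),((419.5,111.2),(226.2,208))):
    r=least_squares(lambda q:np.concatenate([proj(n,cab(p,(100*0+q[0],0,q[1])))-uv for n,uv in zip(("scene","top"),o)]),[0,.3]);print("bar",r.x)
# model prediction: knuckle, upper pivot pixels in s1 crop for lower-link rotation
F=np.array([-.044,.095]);H=np.array([.1,.105]);L=.086
U0=F+L*np.array([np.cos(.88),np.sin(.88)])+L*np.array([np.cos(.71),np.sin(.71)])
from scipy.optimize import brentq
for lid in (0,.03,.06,.1,.15):
    c,s=np.cos(lid),np.sin(lid);d=U0-H;U=H+np.array([c*d[0]-s*d[1],s*d[0]+c*d[1]])
    v=U-F;D=np.hypot(*v);k=np.arccos(min(1,D/2/L));ph=np.arctan2(v[1],v[0])-k
    K=F+L*np.array([np.cos(ph),np.sin(ph)])
    q=lambda n,X:((proj(n,cab(p,X))-[330,90])*4).round()
    print(lid,"kn",2*k+.17,"K",K,"px K",q("scene",(K[0],.117,K[1])),"U",q("scene",(U[0],.117,U[1])),"F",q("scene",(F[0],.117,F[1])))
to([.45,.094,.16])
E
```

```text
pin [0.01  0.15  0.167]
pin [0.036 0.144 0.132]
bar [0.063 0.324]
bar [0.028 0.337]
0 kn 0.34000000000000086 K [0.021 0.151] px K [178. 239.] U [219. 131.] F [134. 344.]
0.03 kn 0.5748914832011774 K [0.027 0.144] px K [181. 242.] U [216. 134.] F [134. 344.]
0.06 kn 0.7189959413085032 K [0.03  0.139] px K [182. 244.] U [214. 137.] F [134. 344.]
0.1 kn 0.8688889757343479 K [0.032 0.135] px K [183. 246.] U [211. 142.] F [134. 344.]
0.15 kn 1.0234154708928835 K [0.034 0.13 ] px K [184. 249.] U [208. 148.] F [134. 344.]
tcp [0.434 0.138 0.122] units [-0.46 -1.54 -1.18]
```

The stay is broken: foot (140,350), knuckle (182,252) and top (213,150) in the crop now bend the other way. The model gives knuckle ≈0.8 and lid ≈0.1. Now I retreat, rise and straighten the tool.

>>> apply_moves:
  steps: [0, -0.5, 0, 0, 0, 0, 0, 0, -0.5, 0, 0, 0, 0, 0, 0, -0.5, 0, 0, 0, 0, 0, 0, 0, -1, 0, 0, 0, 0, 0, 0, -1, 0, 0, 0, 50, 0, 0, -1, 0, 0, 0, 80, 0, 0, -1, 0, 1, 0, 80, 0, 0, -1, 0, 1, 0, 80, 0, 0, -1, 0, 1, 0, 80, 0, 0, -1, 0, 0.7, 0, 80, 0, 0, -1, 0, 0, 0, 80, 0, 0, -1, 0, 0, 0, 80]

```text
t: 6.4
tool_pos: [0.3945, 0.0755, 0.3831]
orientation: [0.571, -3.083, -0.004]
force: [0.6, 0.1, 0.5]
opening: 0.0488
gripper_force: 0.0
```

```bash
python3 - <<'E'
from fit import *
np.set_printoptions(precision=3,suppress=True)
M=to([.568,.208,.40]);print(M,robot.read_state()["q"],R.from_matrix(M).as_rotvec())
ex=np.array([-np.sin(.37),np.cos(.37),0]);T=np.array([np.cross(ex,[0,0,-1]),ex,[0,0,-1]]).T
print("turn units",np.degrees((R.from_matrix(M.T@T)).as_rotvec())/6)
for n in C:
    eyes.read_camera(n)
    for th in ("knuckle_pin","bar"):print(n,th,[(np.round(d["xy"],1).tolist(),round(d["conf"],2)) for d in eyes.place_of(n,th)[:3]])
E
```

```text
tcp [0.395 0.075 0.383] units [-6.98  2.05 -0.59]
[[-0.934 -0.358 -0.006]
 [-0.358  0.934  0.001]
 [ 0.005  0.003 -1.   ]] [ 0.06  -0.408  1.681  0.002  1.875 -1.877] [ 0.571 -3.083 -0.004]
turn units [ 0.032 -0.049 -0.035]
scene knuckle_pin [([367.4, 148.3], 0.59), ([247.5, 260.2], 0.34)]
scene bar [([420.1, 112.7], 0.81)]
top knuckle_pin []
top bar [([226.8, 205.0], 0.76)]
```

>>> apply_moves:
  steps: [-0.87, 0.26, -0.08, 0, 0, 0, 90, -0.87, 0.26, -0.08, 0, 0, 0, 90, -0.87, 0.26, -0.08, 0, 0, 0, 90, -0.87, 0.26, -0.07, 0, 0, 0, 90, -0.87, 0.26, -0.07, 0, 0, 0, 90, -0.87, 0.26, -0.07, 0, 0, 0, 90, -0.87, 0.26, -0.07, 0, 0, 0, 90, -0.87, 0.26, -0.07, 0, 0, 0, 90, 0, 0, 0, 0, 0, 0, 90]

```text
t: 7.45
tool_pos: [0.5683, 0.2095, 0.395]
orientation: [0.57, -3.08, -0.003]
force: [0.5, -1.1, -0.8]
opening: 0.0834
gripper_force: 0.0
```

```bash
python3 - <<'E'
from fit import *
np.set_printoptions(precision=3,suppress=True)
for n in C:
    im=eyes.read_camera(n);cv2.imwrite(f"pics/{n}2.png",im[:,:,::-1])
a=cv2.imread("pics/scene2.png")[20:220,340:500];cv2.imwrite("pics/s2.png",cv2.resize(a,None,fx=3,fy=3,interpolation=2))
to([.568,.208,.318]);print(robot.read_state()["q"])
for k in (.0,.019):print((proj("scene",robot.read_state()["tool_pos"]+[0,0,k])-[340,20])*3)
E
```

```text
tcp [0.567 0.208 0.397] units [-0.07 -0.01  2.64]
[ 0.265  0.149  1.146  0.002  1.854 -1.671]
[250.441 219.111]
[253.973 200.155]
```

View pics/s2.png

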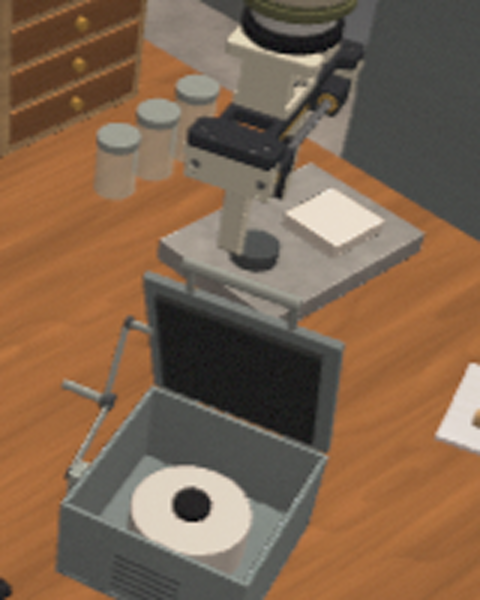

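The picture shows the front finger at (235,240) above the bar (185,262)–(298,300). Projected straight down, the grasp point lands on the bar's middle. I descend and close.

>>> apply_moves:
  steps: [0, 0, 0.53, 0, 0, 0, 90, 0, 0, 0.53, 0, 0, 0, 90, 0, 0, 0.53, 0, 0, 0, 90, 0, 0, 0.53, 0, 0, 0, 90, 0, 0, 0.52, 0, 0, 0, 90]

```text
t: 7.97
tool_pos: [0.5655, 0.2066, 0.3203]
orientation: [0.569, -3.087, -0.002]
force: [0.1, 0.1, -0.8]
opening: 0.0837
gripper_force: 0.0
```

>>> apply_moves:
  steps: [0, 0, 0, 0, 0, 0, 0, 0, 0, 0, 0, 0, 0, 0, 0, 0, 0, 0, 0, 0, 0, 0, 0, 0, 0, 0, 0, 0, 0, 0, 0, 0, 0, 0, 0, 0, 0, 0, 0, 0, 0, 0, 0, 0, 0, 0, 0, 0, 0, 0, 0, 0, 0, 0, 0, 0, 0, 0, 0, 0, 0, 0, 0, 0, 0, 0, 0, 0, 0, 0, 0, 0, 0, 0, 0, 0, 0, 0, 0, 0, 0, 0, 0, 0]
  grip_force: 25

```text
t: 8.97
tool_pos: [0.5669, 0.2068, 0.3211]
orientation: [0.569, -3.087, -0.001]
force: [0.8, -2.9, 1.6]
opening: 0.0111
gripper_force: 25.0
```

```bash
python3 - <<'E'
from fit import *
np.set_printoptions(precision=3,suppress=True)
s=robot.read_state();print(s)
eyes.read_camera("scene");print(eyes.place_of("scene","bar"))
E
```

```text
{'t': 8.9667, 'q': array([ 0.264,  0.123,  1.311,  0.001,  1.709, -1.671]), 'dq': array([ 0.   , -0.002,  0.001,  0.005, -0.001, -0.   ]), 'joint_torque': array([  2.186, -55.275, -48.914,   1.233,   0.168,  -0.002]), 'tool_pos': array([0.567, 0.207, 0.321]), 'orientation': array([ 0.569, -3.087, -0.001]), 'force': array([ 0.831, -2.88 ,  1.647]), 'wrist_torque': array([-0.589, -0.277, -0.037]), 'gripper_force': 25.00346302986145, 'opening': 0.011067787773413537}
[{'xy': [420.0, 113.8], 'conf': 0.81}]
```

```bash
python3 - <<'E'
import numpy as np
th=np.radians(np.linspace(71.3,0,33));x=240*np.cos(th)-5*np.sin(th);z=240*np.sin(th)+5*np.cos(th)
print(np.c_[-np.diff(x)/30,-np.diff(z)/30].round(2).tolist())
print([( i,(-.1*0+.1-x[i]/1000).round(4),(.105+z[i]/1000).round(4)) for i in (0,8,16,24,32)])
E
```

```text
[[-0.29, 0.1], [-0.29, 0.11], [-0.29, 0.12], [-0.28, 0.13], [-0.28, 0.14], [-0.27, 0.15], [-0.26, 0.16], [-0.26, 0.17], [-0.25, 0.18], [-0.24, 0.19], [-0.24, 0.2], [-0.23, 0.21], [-0.22, 0.22], [-0.21, 0.23], [-0.2, 0.24], [-0.19, 0.25], [-0.18, 0.25], [-0.17, 0.26], [-0.16, 0.27], [-0.15, 0.27], [-0.14, 0.28], [-0.13, 0.28], [-0.12, 0.29], [-0.11, 0.29], [-0.1, 0.3], [-0.08, 0.3], [-0.07, 0.3], [-0.06, 0.31], [-0.05, 0.31], [-0.04, 0.31], [-0.02, 0.31], [-0.01, 0.31]]
[(0, np.float64(0.0278), np.float64(0.3339)), (8, np.float64(-0.0388), np.float64(0.3008)), (16, np.float64(-0.0921), np.float64(0.2489)), (24, np.float64(-0.1269), np.float64(0.1832)), (32, np.float64(-0.14), np.float64(0.11))]
```

>>> apply_moves:
  steps: [0, -0.29, 0.1, 0, 0, 0, 0, 0, -0.29, 0.11, 0, 0, 0, 0, 0, -0.29, 0.12, 0, 0, 0, 0, 0, -0.28, 0.13, 0, 0, 0, 0]

```text
t: 9.4
tool_pos: [0.5793, 0.1744, 0.3064]
orientation: [0.57, -3.087, -0.003]
force: [0.2, 0.6, 1.5]
opening: 0.0113
gripper_force: 25.0
```

>>> apply_moves:
  steps: [0, -0.28, 0.14, 0, 0, 0, 0, 0, -0.27, 0.15, 0, 0, 0, 0, 0, -0.26, 0.16, 0, 0, 0, 0, 0, -0.26, 0.17, 0, 0, 0, 0]

```text
t: 9.73
tool_pos: [0.5904, 0.1444, 0.2873]
orientation: [0.569, -3.086, -0.003]
force: [-0.7, 1.4, 0.0]
opening: 0.0112
gripper_force: 25.0
```

```bash
python3 - <<'E'
from fit import *
np.set_printoptions(precision=3,suppress=True)
s=robot.read_state();print(s["force"],s["wrist_torque"],s["opening"],s["gripper_force"],s["tool_pos"])
p=[.5779,.1821,.3767];ex=np.array([-np.sin(.377),np.cos(.377)]);ey=np.array([-np.cos(.377),-np.sin(.377)]);d=s["tool_pos"][:2]-p[:2]
print("cab",d@ex,d@ey);print("expect tcp x -.039 z",.3008-.013)
print(eyes.read_camera("scene").shape,[(x["xy"],x["conf"]) for x in eyes.place_of("scene","bar")])
print(proj("scene",cab(p,(-.0388,0,.3008))),proj("scene",s["tool_pos"]+[0,0,.013]))
E
```

```text
[-0.663  1.425  0.042] [0.56  0.086 0.059] 0.011210262988830634 25.001728534698486 [0.59  0.144 0.287]
cab -0.03970790510641002 0.0022483285956482833
expect tcp x -.039 z 0.2878
(400, 640, 3) [([406.1, 137.7], 0.91)]
[407.964 137.149] [407.011 137.189]
```

Tracking is excellent and the forces are tiny. I continue the arc.

>>> apply_moves:
  steps: [0, -0.25, 0.18, 0, 0, 0, 0, 0, -0.24, 0.19, 0, 0, 0, 0, 0, -0.24, 0.2, 0, 0, 0, 0, 0, -0.23, 0.21, 0, 0, 0, 0, 0, -0.22, 0.22, 0, 0, 0, 0, 0, -0.21, 0.23, 0, 0, 0, 0]

```text
t: 10.33
tool_pos: [0.6051, 0.1055, 0.2504]
orientation: [0.569, -3.086, -0.002]
force: [-2.9, -0.4, 0.3]
opening: 0.0111
gripper_force: 25.0
```

>>> apply_moves:
  steps: [0, -0.2, 0.24, 0, 0, 0, 0, 0, -0.19, 0.25, 0, 0, 0, 0, 0, -0.18, 0.25, 0, 0, 0, 0, 0, -0.17, 0.26, 0, 0, 0, 0, 0, -0.16, 0.27, 0, 0, 0, 0, 0, -0.15, 0.27, 0, 0, 0, 0]

```text
t: 10.83
tool_pos: [0.6163, 0.0763, 0.2041]
orientation: [0.569, -3.086, -0.002]
force: [-2.6, -1.8, 0.4]
opening: 0.0115
gripper_force: 25.0
```

>>> apply_moves:
  steps: [0, -0.14, 0.28, 0, 0, 0, 0, 0, -0.13, 0.28, 0, 0, 0, 0, 0, -0.12, 0.29, 0, 0, 0, 0, 0, -0.11, 0.29, 0, 0, 0, 0]

```text
t: 11.17
tool_pos: [0.6215, 0.0626, 0.1698]
orientation: [0.57, -3.087, -0.002]
force: [-2.2, -1.2, -0.0]
opening: 0.0109
gripper_force: 25.0
```

```bash
python3 - <<'E'
from fit import *
np.set_printoptions(precision=3,suppress=True)
s=robot.read_state();print(s["force"],s["wrist_torque"],s["opening"],s["gripper_force"],s["tool_pos"],s["q"])
p=[.5779,.1821,.3767];ex=np.array([-np.sin(.377),np.cos(.377)]);ey=np.array([-np.cos(.377),-np.sin(.377)]);d=s["tool_pos"][:2]-p[:2]
print("cab",d@ex,d@ey);print("expect tcp x -.127 z",.1832-.013)
eyes.read_camera("scene");print([(x["xy"],x["conf"]) for x in eyes.place_of("scene","bar")])
print(proj("scene",s["tool_pos"]+[0,0,.013]))
E
```

```text
[-2.204 -1.155 -0.   ] [-0.085  0.421 -0.006] 0.010937775903469475 25.000396370887756 [0.622 0.063 0.17 ] [ 0.018  0.225  1.472  0.001  1.448 -1.918]
cab -0.12713236349232113 0.0034377439901475872
expect tcp x -.127 z 0.1702
[]
[387.53  188.459]
```

>>> apply_moves:
  steps: [0, -0.1, 0.3, 0, 0, 0, 0, 0, -0.08, 0.3, 0, 0, 0, 0, 0, -0.07, 0.3, 0, 0, 0, 0, 0, -0.06, 0.31, 0, 0, 0, 0, 0, -0.05, 0.31, 0, 0, 0, 0, 0, -0.04, 0.31, 0, 0, 0, 0, 0, -0.02, 0.2, 0, 0, 0, 0]

```text
t: 11.85
tool_pos: [0.626, 0.0509, 0.1086]
orientation: [0.569, -3.087, -0.002]
force: [1.5, -3.3, 0.1]
opening: 0.0112
gripper_force: 25.0
```

>>> apply_moves:
  steps: [0, -0.01, 0.15, 0, 0, 0, 0, 0, 0, 0.15, 0, 0, 0, 0, 0, 0, 0.1, 0, 0, 0, 0]

```text
t: 12.1
tool_pos: [0.6262, 0.0504, 0.0976]
orientation: [0.569, -3.087, -0.001]
force: [1.8, -6.2, -1.0]
opening: 0.0111
gripper_force: 25.0
```

>>> apply_moves:
  steps: [0, 0, 0.1, 0, 0, 0, 0, 0, 0, 0, 0, 0, 0, 0]

```text
t: 12.27
tool_pos: [0.6262, 0.0503, 0.0945]
orientation: [0.569, -3.087, -0.001]
force: [2.6, -5.5, -4.2]
opening: 0.0112
gripper_force: 25.0
```

>>> apply_moves:
  steps: [0, 0, 0.1, 0, 0, 0, 0, 0, 0, 0.1, 0, 0, 0, 0, 0, 0, 0, 0, 0, 0, 0]

```text
t: 12.52
tool_pos: [0.6278, 0.0509, 0.0931]
orientation: [-0.57, 3.088, 0.0]
force: [-7.4, -3.7, 19.1]
opening: 0.0106
gripper_force: 25.0
```

```bash
python3 - <<'E'
from fit import *
np.set_printoptions(precision=3,suppress=True)
s=robot.read_state();print(s["force"],s["wrist_torque"],s["opening"],s["tool_pos"],s["q"])
for n in C:
    im=eyes.read_camera(n);cv2.imwrite(f"pics/{n}3.png",im[:,:,::-1])
a=cv2.imread("pics/scene3.png")[90:250,310:470];cv2.imwrite("pics/s3.png",cv2.resize(a,None,fx=3.7,fy=3.7,interpolation=2))
E
```

```text
[-7.399 -3.697 19.135] [-0.721  1.196 -0.043] 0.01058922102892336 [0.628 0.051 0.093] [-0.001  0.296  1.533  0.001  1.311 -1.937]
```

View pics/s3.png

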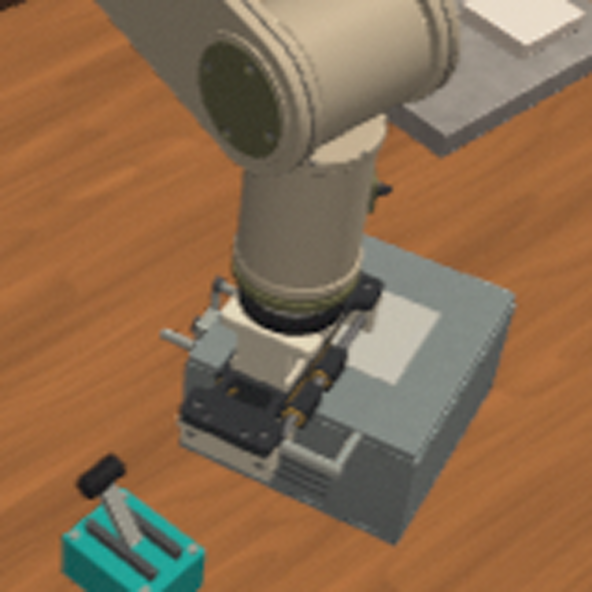

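The lid is down at its stop: 19 N upward, and flat in the picture with the bar around (320,450). I release it with a small opening and rise straight up.

>>> apply_moves:
  steps: [0, 0, -0.1, 0, 0, 0, 30, 0, 0, 0, 0, 0, 0, 30, 0, 0, 0, 0, 0, 0, 30, 0, 0, 0, 0, 0, 0, 30, 0, 0, 0, 0, 0, 0, 30, 0, 0, 0, 0, 0, 0, 30]

```text
t: 13.12
tool_pos: [0.6255, 0.0512, 0.0913]
orientation: [0.57, -3.086, -0.003]
force: [-0.9, 0.7, -0.3]
opening: 0.0281
gripper_force: 0.0
```

>>> apply_moves:
  steps: [0, 0, -0.3, 0, 0, 0, 30, 0, 0, -0.4, 0, 0, 0, 30, 0, 0, -0.6, 0, 0, 0, 30, 0, 0, -0.9, 0, 0, 0, 30, 0, 0, -0.9, 0, 0, 0, 30, 0, 0, -0.9, 0, 0, 0, 0, 0, 0, -0.9, 0, 0, 0, 0, 0, 0, 0, 0, 0, 0, 0]

```text
t: 13.78
tool_pos: [0.6294, 0.0509, 0.2482]
orientation: [-0.569, 3.081, -0.001]
force: [0.9, 0.2, 1.3]
opening: 0.0124
gripper_force: 0.0
```

```bash
python3 - <<'E'
from fit import *
np.set_printoptions(precision=3,suppress=True)
for n in C:
    im=eyes.read_camera(n);cv2.imwrite(f"pics/{n}4.png",im[:,:,::-1])
    for th in ("bar","isolator","lever_tip"):print(n,th,[(np.round(d["xy"],1).tolist(),round(d["conf"],2)) for d in eyes.place_of(n,th)[:5]])
    print(n,"shut bar would be",proj(n,cab([.5779,.1821,.3767],(-.14,0,.11))))
M=to([.52,-.212,.22]);print(M)
E
```

```text
scene bar [([385.0, 208.7], 0.86)]
scene isolator [([318.5, 313.5], 0.9), ([342.3, 246.3], 0.87), ([276.0, 303.6], 0.73), ([304.5, 277.4], 0.7), ([243.8, 349.6], 0.67)]
scene lever_tip [([268.4, 280.0], 0.68), ([338.2, 221.6], 0.55), ([294.3, 245.6], 0.54), ([229.9, 318.5], 0.54)]
scene shut bar would be [384.172 209.115]
top bar []
top isolator [([372.6, 176.8], 0.8), ([319.8, 211.1], 0.78), ([393.5, 205.5], 0.77), ([362.3, 212.8], 0.6), ([432.7, 187.5], 0.57)]
top lever_tip [([396.8, 208.4], 0.64), ([318.0, 217.9], 0.6), ([378.8, 178.3], 0.57), ([437.8, 194.7], 0.47), ([366.0, 215.4], 0.41)]
top shut bar would be [286.267 198.188]
tcp [0.625 0.051 0.237] units [ 6.41 -6.93  0.59]
[[-0.934 -0.357 -0.005]
 [-0.357  0.934  0.001]
 [ 0.005  0.003 -1.   ]]
```

The bar is detected at (385,209) in the scene, and a shut lid predicts (384,209). So the lid is fully shut. I turn the tool square to the isolator and go to the robot side of its lever.

>>> apply_moves:
  steps: [0, 0, 0, 0, 0, 0.88, 0, 0, 0, 0, 0, 0, 0.88, 0, 0, 0, 0, 0, 0, 0.88, 0, 0, 0, 0, 0, 0, 0.88, 0, 0, 0, 0, 0, 0, 0, 0]

```text
t: 14.6
tool_pos: [0.6258, 0.0509, 0.2379]
orientation: [-0.012, -3.137, -0.002]
force: [0.3, 0.9, 0.9]
opening: 0.0001
gripper_force: 0.0
```

>>> apply_moves:
  steps: [0.35, -0.88, 0, 0, 0, 0, 0, 0.35, -0.88, 0, 0, 0, 0, 0, 0.35, -0.88, 0, 0, 0, 0, 0, 0.35, -0.88, 0, 0, 0, 0, 0, 0.35, -0.88, 0, 0, 0, 0, 0, 0.35, -0.88, 0, 0, 0, 0, 0, 0.35, -0.88, 0, 0, 0, 0, 0, 0.35, -0.88, 0, 0, 0, 0, 0, 0.35, -0.88, 0, 0, 0, 0, 0, 0.35, -0.88, 0, 0, 0, 0, 0, 0, 0, 0, 0, 0, 0, 0]

```text
t: 15.52
tool_pos: [0.5182, -0.2169, 0.2384]
orientation: [-0.006, -3.137, 0.001]
force: [0.8, 0.1, -0.5]
opening: 0.0009
gripper_force: 0.0
```

```bash
python3 - <<'E'
from fit import *
np.set_printoptions(precision=3,suppress=True)
print(to([.52,-.212,.085]),robot.read_state()["q"])
E
```

```text
tcp [ 0.518 -0.217  0.238] units [-0.08  0.17  5.11]
[[-1.     0.004 -0.005]
 [ 0.004  1.    -0.001]
 [ 0.005 -0.001 -1.   ]] [-0.486  0.024  1.565 -0.003  1.557 -2.053]
```

>>> apply_moves:
  steps: [0, 0.17, 0.85, 0, 0, 0, 0, 0, 0, 0.85, 0, 0, 0, 0, 0, 0, 0.85, 0, 0, 0, 0, 0, 0, 0.85, 0, 0, 0, 0, 0, 0, 0.85, 0, 0, 0, 0, 0, 0, 0.85, 0, 0, 0, 0, 0, 0, 0, 0, 0, 0, 0]

```text
t: 16.1
tool_pos: [0.516, -0.205, 0.0796]
orientation: [-0.001, -3.13, -0.009]
force: [-1.1, 0.9, -1.2]
opening: 0.0002
gripper_force: 0.0
```

>>> apply_moves:
  steps: [-0.3, 0, 0, 0, 0, 0, 0, -0.3, 0, 0, 0, 0, 0, 0, -0.3, 0, 0, 0, 0, 0, 0, -0.3, 0, 0, 0, 0, 0, 0, -0.3, 0, 0, 0, 0, 0, 0, -0.3, 0, 0, 0, 0, 0, 0, -0.3, 0, 0, 0, 0, 0, 0, -0.3, 0, 0, 0, 0, 0, 0, -0.3, 0, 0, 0, 0, 0, 0, -0.3, 0, 0, 0, 0, 0, 0]

```text
t: 16.93
tool_pos: [0.6121, -0.2081, 0.0873]
orientation: [-0.005, -3.141, -0.0]
force: [-0.1, 0.0, 0.1]
opening: 0.0006
gripper_force: 0.0
```

>>> apply_moves:
  steps: [0, 0, 0, 0, 0, 0, 0, 0, 0, 0, 0, 0, 0, 0]

```text
t: 17.1
tool_pos: [0.6112, -0.208, 0.0867]
orientation: [-0.004, -3.14, -0.0]
force: [0.2, -0.3, -0.4]
opening: 0.0003
gripper_force: 0.0
```

No force remains, so the lever has likely snapped over. I retreat the way I came, rise and check.

>>> apply_moves:
  steps: [0.7, 0, 0, 0, 0, 0, 0, 0.8, 0, 0, 0, 0, 0, 0, 0.9, 0, 0, 0, 0, 0, 0, 0.9, 0, -0.6, 0, 0, 0, 0, 0.3, 0, -0.9, 0, 0, 0, 0, 0.3, 0, -0.9, 0, 0, 0, 0, 0.3, 0, -0.9, 0, 0, 0, 0, 0.3, 0, -0.9, 0, 0, 0, 0, 0, 0, 0, 0, 0, 0, 0, 0, 0, 0, 0, 0, 0, 0]

```text
t: 17.93
tool_pos: [0.4762, -0.2083, 0.215]
orientation: [0.006, 3.14, -0.003]
force: [-0.3, 0.7, -0.6]
opening: 0.0002
gripper_force: 0.0
```

```bash
python3 - <<'E'
from fit import *
np.set_printoptions(precision=3,suppress=True)
s=robot.read_state();print(s["tool_pos"],s["force"])
im=eyes.read_camera("scene");cv2.imwrite("pics/s5.png",cv2.resize(im[140:340,220:450,::-1],None,fx=3,fy=3,interpolation=2))
print([(np.round(d["xy"],1).tolist(),round(d["conf"],2)) for d in eyes.place_of("scene","bar")+eyes.place_of("scene","lever_tip")])
print("on tip px",proj("scene",[.643,-.21,.101]))
E
```

```text
[ 0.476 -0.208  0.215] [-0.303  0.728 -0.613]
[([383.1, 209.9], 0.65), ([228.1, 319.2], 0.73), ([267.7, 278.9], 0.71), ([312.4, 292.0], 0.65), ([308.7, 262.0], 0.45), ([333.0, 221.6], 0.45)]
on tip px [311.548 262.538]
```

View pics/s5.png

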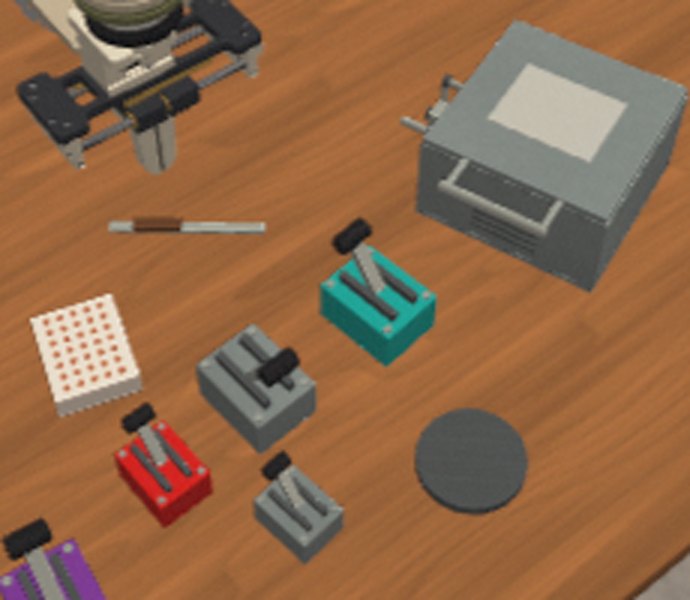

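The lid is shut and the large grey isolator's lever is over, with its grip at crop (277,366). The bystanders are in place and the gripper is in free air.

```bash
python3 -c "
from plant import robot
print(robot.close_job())"
```

```text
the job is handed in; nothing more can be done
None
```

I broke the stay, lowered the lid in the gripper until it was fully shut, then flipped the large grey isolator's lever on; the last picture shows the bystanders in place, and I've handed the job in (no verdict was returned).

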